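Refit the cutter guard on the key-cutting machine

ROBOT

A 7-joint arm with a two-finger parallel gripper is mounted at the origin on the work surface. World frame = base frame: x ahead of the robot, y to its left, z up, the work surface at z = 0. Lengths are in m, angles in rad, forces in N, time in s.
With the tool pointing down it reaches from about 0.4 to 0.85 m from the base axis. Payload 10.4 kg.
Tool frame: the origin (TCP) lies midway between the tips of the shut fingers; the grasp point (between the pads) lies 19 mm behind it; z points along the fingers, y is the line along which they close (so a half turn about z gives the same grasp; the last joint's range is limited). The gripper opens to 85 mm and grips with 20 to 120 N. Pads are 22 mm wide; open, the fingers measure 114 mm over their backs; the gripper's body (76 mm by 85 mm) begins 54 mm behind the grasp point. The pads swing forward as they close: fully open they stand 13 mm farther back than shut.
Start: joints at [-0.023, 0.332, -0.065, 1.46, 0.022, 1.35, -0.088], TCP at [0.625, 0, 0.231] pointing down, gripper open.
Joint ranges: [-2.6, 2.6], [-0.5, 2.12], [-1.47, 1.34], [0.16, 2.42], [-1.27, 4.41], [0.06, 2.06], [-2.6, 2.6]. Speed limits (rad/s): [2.22, 2.22, 2.79, 2.79, 3.14, 3.14, 3.14].

INTERFACE

Orientations are given as a unit quaternion [x, y, z, w].
In Python, from rig import read_state, grab_frame, camera_model, finish_job, regions_of gives the robot as it stands.
- The arm moves only by the shell command python3 -m jog 'ROWS'. ROWS is JSON, a list of rows, each a list of 3 entries, a list of its own where there are three numbers: the opening, from 0 (shut) to 1 (fully open), then the shift along the tool's x, y, z in units of 40 mm (1.0 is 40 mm), then the turn, a rotation vector about the tool's x, y, z in units of 5 degrees (1.0 is 5 degrees). In form: [[jaw, [x, y, z], [rx, ry, rz]], ...]. A call has 1 to 8 rows; each row is the pose to reach, as a shift and turn from the pose commanded when the call began, along the tool's axes at that moment; what a row does not reach only later rows make up. A row lasts 1/12 s, in which the tool goes at most 41.7 mm and 7.16 degrees, less where a joint would pass 70% of its speed; a pose out of reach is approached as far as the arm can. A call with a gripper value outside its range is refused whole. The fingers move at their own pace and stop on an object; the grip force is fixed at half the most. Time passes only in rows, so rows that repeat a pose let the fingers close. It gives the time, the measured TCP pose, the force, the opening and the grip force at its end, in the units of the state.
- read_state(): the state, without advancing time (a new reading comes with each control period).
- grab_frame(name): name is "scene" or "side" or "wrist"; returns the picture (384x512x3 uint8, red, green, blue); there is no depth.
- camera_model(name): a dict with "intrinsics" (3x3 intrinsics, pixels), "origin" and "rotation" of the camera in the world. Camera axes: x right, y up, looking along -z (the intrinsics and any distortion apply to the point x, -y, -z); pixel columns grow to the right and rows downward; lengths in m; the calibration is good to about 2 mm. A picture is of the moment at which its call begins: read the wrist's pose just before it. camera_model takes no time and is no camera call; for the wrist camera it gives the pose at the moment of the call.
- finish_job(): hands the job in; it is judged then, once.
Trained networks look in the newest picture that a camera, given by its name, has taken for a name from the list of things; names that differ only in an ending like _2 or _b are one class to them, and where a whole thing is asked for, a point or a joint stands for the part that bears it (a point fixed in the world has none). Each returns a list of dicts, best first, with "p" (0 to 1); they miss things now and then, are a little off and sometimes report something else, mostly with a low value. They report only what shows in the picture. A call takes as long as a camera call. They do not tell look-alikes from the thing itself.
- regions_of(camera, target): "pixels" (384x512 bool, what is visible of it) and "bbox" ([centre column, centre row, width, height] in pixels, round what is visible of it).
The state is a dict: "t": time; "q": joint angles; "qvel": joint speeds; "effort": joint torques, N m; "tcp_pos": TCP position; "tool_rot": TCP orientation; "force": force on the tool from outside, world axes, zero at the start; "ft_torque": the same for the moment, N m; "width": finger opening in m; "grip_force": force on a finger pad.
Only numpy, scipy, OpenCV 4.12 (cv2) and the standard library are available. Lean on these libraries where they do the work, as an engineer would, in place of code of your own. Each camera call takes 0.05 s, during which the arm holds its last target. There are 200 camera calls.

TASK

Refit the yellow cutter guard on the blue key-cutting machine: lower its eyelet over the upright guide pin, ease its lower edge down into the slot behind the steel front lip, and press it fully home against the red spring plunger of the safety switch, firmly but without forcing it. Finish while still holding the guard pressed home, so that the screws can be put in; do not let go. Leave the other things on the bench and the machine as they lie.

Things in the scene. Friction and masses are not known exactly. Their poses are not given: they have to be found in the camera images.
- guard: Loose cutter guard, about 170 g, standing on the bench. Yellow-framed window panel 5 thick (x), 120 wide (y), 100 high; two yellow wings 40 deep, 4 thick, 70 high run back (+x) from its ends; black grip on top (whole height 124), steel eyelet ear at its +y end. Lower edges level. Origin: middle of the panel's lower edge; z up, -x its outer face. Fitted with its axes parallel to the machine's.
- guard_grip (a point): Centre of the guard's black grip bar: 14 thick (x), 60 long (y), 26 high (98 to 124 above the guard's lower edge); this point is 111 above that edge. Pinch it from above, closing along x. Axes as the guard's.
- guard_eye (a point): Centre of the eyelet in the guard's steel ear: upright hole, 12 diameter, through a plate 28 x 28 x 6 thick; the point is mid-thickness, 43 above the guard's lower edge, 74 to +y of the panel's middle. Axes as the guard's.
- key_machine: Fixed blue key-cutting machine, 300 deep (x), 320 wide (y), flat bed 60 above the bench. Origin: centre of its underside; -x its front (towards the robot), y to the left seen from the robot, z up. From 62 behind the slot stand two key vices (63 over the bed), farther back the cutter wheel (82 over the bed) and to -y the motor (92 over the bed).
- slot (a point): Middle of the slot's floor, level with the bed, between the steel front lip (20 high, flared outward up to 28) and the steel back rail (30 high, on +x). Slot 10 wide in x; lip and rail 90 long in y. The guard's panel overhangs both ends, its wings pass outside the rail. Home: guard's origin at this point, lower edge on the bed. Axes as the machine's.
- pin_tip (a point): Rounded top of the upright steel guide pin, 8 diameter, 85 above the bed, 74 to +y of the slot's middle and in line with it, on a dark boss 22 diameter, 26 high. The eyelet passes down over it; with the guard home the eyelet's centre is 42 below this point. Axes as the machine's.
- plunger (a joint): Red spring plunger (8 diameter) of the safety switch, sticking up 9 from the slot's floor at its middle; value = metres pressed down: 0 up, 0.009 flush with the bed (stop 0.010). Spring: 3.6 N to start, 9 N when flush; the guard's weight alone does not press it, and it pushes the guard back up if let go.
- blank: Bystander: brass key blank lying on the machine's bed, right front, 45 x 25 x 4; origin under it.
- padlock: Bystander: brass padlock standing on the bench, 22 x 42 x 64 high; origin at the middle of its underside.
- cylinder_lock: Bystander: brass lock cylinder, 62 x 30 x 33 high; origin at the middle of its underside.
- screwdriver: Bystander: red-handled screwdriver lying on the bench, 190 long along its x; origin under it.
- file: Bystander: flat file with a wooden handle, 290 long along its x (handle to -x), 26 high; origin under it.
- oil_can: Bystander: upright blue can, 52 diameter x 130 high; origin at the middle of its underside.
- pin_tray: Bystander: grey divided tray, 100 x 150 x 30 high; origin at the middle of its underside.
There are look-alikes about, which are no part of the job. Several things have the shape of the guard; the one meant has the colours described above.

How it is judged:
On the way, in this order (a step that is already met when the one before it is completed fails the run):
1. the guard, upright, is lowered with its eyelet over the guide pin (pin 5 mm or more through) (horizontal distance between guard_eye and pin_tip below 0.006 m and angle between guard's own z axis and vertical below 0.12 rad and z of guard_eye in the frame of pin_tip below -0.008 m and contact force between the fingers and guard above 1 N), for 0.1 s.
2. the guard is home behind the lip with the safety plunger pressed, and is held so (horizontal distance between guard_eye and pin_tip below 0.006 m and angle between guard's own z axis and vertical below 0.12 rad and z of guard_eye in the frame of pin_tip below -0.0395 m and z of guard in the frame of slot below 0.0025 m and x of guard in the frame of slot between -0.0045 and 0.0045 m and angle between the y axis of guard and the y axis of key_machine, either way round below 0.1 rad and value of joint plunger above 0.006 m and contact force between the fingers and guard above 1 N), for 0.5 s.
At the end, for the whole second after the job is handed in: The guard, upright (0.12 rad) and square (0.10 rad), stands in the slot behind the lip (x within 4.5 mm), its eyelet round the pin, its lower edge within 2.5 mm of the bed, the plunger pressed 6 mm or more, at rest, with the fingers still holding it (over 1 N) (all of step 2 and linear speed of guard below 0.02 m/s); the arm keeps its last pose, push and grip.
It fails at once if the guard is forced against the machine with more than 60 N (contact force between guard and key_machine above 60 N).
It fails at once if a bystander is shifted by more than 30 mm or the can or padlock tipped (distance of any of blank, padlock, cylinder_lock, screwdriver, file, oil_can, pin_tray from where it was at the start of the episode above 0.03 m or angle between any of oil_can, padlock's own z axis and vertical above 0.5 rad).
It also fails if it takes over 48 s, if anything falls off the work surface, if the arm or the gripper's body presses on something with over 40 N, if the wrist force passes 120 N, or if a joint passes its speed limit or range.

## Working session

There is one attempt and no reset: what is moved stays moved. The work goes in short steps, Python scripts to look and compute and a shell command to move; the robot and the scene stay as the last step left them, time stands still between calls to the robot, and variables do not carry over. Pictures are saved under pics/ and viewed, at most 10 in all, crops included, and the job is handed in when it is done.

```bash
mkdir -p pics; ls
python3 - <<'E'
from rig import *
import cv2,numpy as np
s=read_state();print(s)
ims=[]
for n in("scene","side"):
    f=grab_frame(n);cv2.imwrite(f"pics/{n}0.png",f[:,:,::-1])
    c=camera_model(n);print(n,c)
    for t in("guard","key_machine"):
        for r in regions_of(n,t):print(t,r["p"],r["bbox"])
f=grab_frame("wrist");cv2.imwrite("pics/wrist0.png",f[:,:,::-1]);print(camera_model("wrist"))
E
```

```text
pics
{'t': 0.0, 'q': array([-0.02263257,  0.33285699, -0.06471767,  1.4609266 ,  0.02160099,
        1.34991284, -0.08848878]), 'qvel': array([-2.71390714e-05, -7.61547460e-04, -3.98172902e-04,  1.02706379e-03,
        2.52260923e-04,  1.65169160e-04,  5.85901969e-04]), 'effort': array([ 4.98105128e-04, -6.25449800e+01,  4.97091911e-02, -3.91610491e+01,
        1.63588714e-02,  9.83294769e-03, -6.01235030e-06]), 'tcp_pos': array([6.24626327e-01, 2.51388961e-05, 2.30532300e-01]), 'tool_rot': array([ 7.07077826e-01,  7.07135384e-01, -5.18965246e-04, -4.75780035e-04]), 'force': array([ 0.28067999, -0.08409604,  0.57883423]), 'ft_torque': array([-0.00234033, -0.03419361,  0.01246547]), 'grip_force': 0.0, 'width': 0.08507750717921375}
scene {'intrinsics': array([[384.11516758,   0.        , 251.30260257],
       [  0.        , 384.11516758, 182.86546738],
       [  0.        ,   0.        ,   1.        ]]), 'origin': array([ 0.97697658, -0.62128502,  1.01117365]), 'rotation': array([0.33430543, 0.11955179, 0.30233116, 0.88461467])}
guard 0.95 [161.6, 215.6, 52.8, 30.0]
guard 0.82 [241.1, 
[... 220 characters left out ...]
7],
       [  0.        ,   0.        ,   1.        ]]), 'origin': array([-0.0478253 ,  0.99428371,  0.97206195]), 'rotation': array([-0.11009615,  0.43013654,  0.86433298, -0.23619884])}
guard 0.96 [367.1, 188.7, 48.9, 33.5]
guard 0.82 [279.0, 169.1, 43.7, 39.3]
guard 0.72 [325.6, 163.2, 21.8, 41.5]
guard 0.58 [186.2, 223.5, 151.4, 125.4]
key_machine 0.8 [185.7, 224.9, 152.6, 123.5]
{'intrinsics': array([[276.95328968,   0.        , 260.08472977],
       [  0.        , 276.95328968, 192.75515694],
       [  0.        ,   0.        ,   1.        ]]), 'origin': array([0.62434007, 0.07629017, 0.37381089]), 'rotation': array([-1.52603865e-01,  1.58086617e-04, -3.68212098e-04,  9.88287357e-01])}
```

View pics/scene0.png

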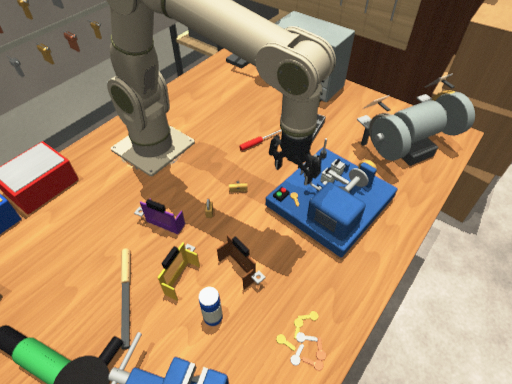

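View pics/side0.png

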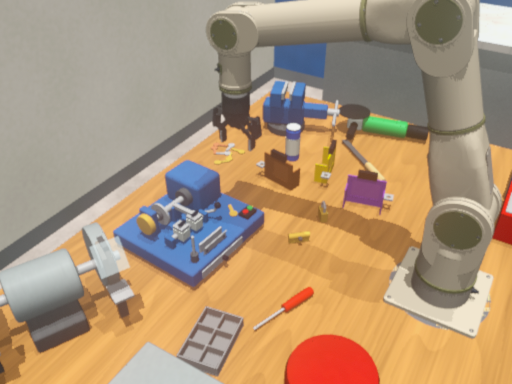

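The scene view shows the yellow guard at (178,271), with purple and brown look-alikes, and the machine at (332,202). In the side view the guard is edge-on at (325,163) and the slot is near (212,240). I'll enlarge both areas.

```bash
cat > h.py <<'E'
import numpy as np,cv2
from rig import *
from scipy.spatial.transform import Rotation as R
def cam(n):
    c=camera_model(n);return np.array(c["intrinsics"]),np.array(c["origin"]),R.from_quat(c["rotation"]).as_matrix()
def proj(P,c):
    K,o,M=c;p=(np.atleast_2d(P)-o)@M;p=p*[1,-1,-1];u=p@K.T;return u[:,:2]/u[:,2:]
def ray(uv,c):
    K,o,M=c;d=np.linalg.inv(K)@[uv[0],uv[1],1];d=M@(d*[1,-1,-1]);return o,d/np.linalg.norm(d)
def onz(uv,c,z):
    o,d=ray(uv,c);return o+d*(z-o[2])/d[2]
E
python3 - <<'E'
from h import *
a=cv2.imread("pics/scene0.png");b=cv2.imread("pics/side0.png")
def crop(im,x,y,w,h):return cv2.resize(im[y:y+h,x:x+w],(400,300),interpolation=cv2.INTER_CUBIC)
o=np.vstack([np.hstack([crop(a,138,236,80,60),crop(b,286,134,80,60)]),np.hstack([crop(a,260,145,140,105),crop(b,115,150,160,120)])])
cv2.imwrite("pics/c1.png",o)
cs,cd=cam("scene"),cam("side")
print(onz((178,290),cs,0),onz((325,183),cd,0),onz((330,200),cs,.06),onz((212,240),cd,.06))
E
```

```text
[ 0.50218534 -0.36474215  0.        ] [ 0.45978401 -0.28277267  0.        ] [0.69410758 0.13369742 0.06      ] [0.58005236 0.20117434 0.06      ]
```

View pics/c1.png

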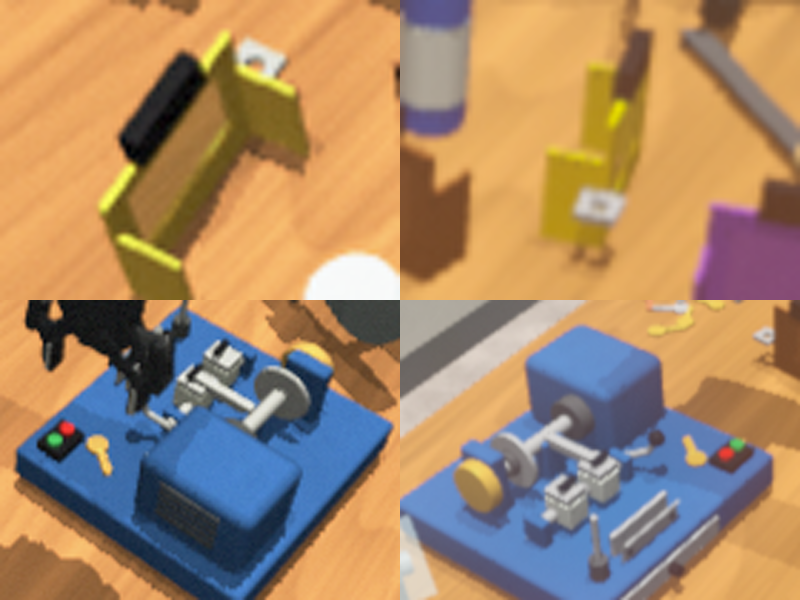

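View pics/wrist0.png

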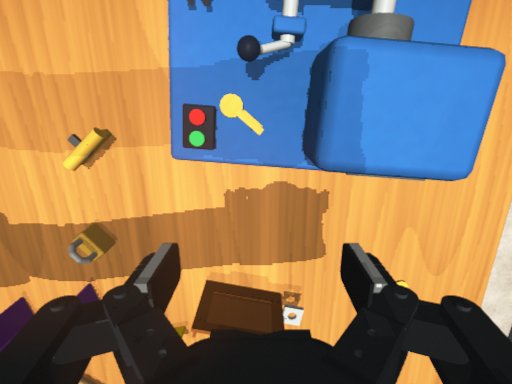

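Upper crops: the yellow guard with its black grip and its ear towards +y, wings towards +x. Lower right: lip and rail near (645,525), and the pin at (595,515), full-image (193,236). The wrist view shows the machine's front-right bed corner at (172,157). I'll fit the guard pose and move the wrist camera above the slot.

```bash
cat > fitg.py <<'E'
from h import *
from scipy.optimize import least_squares
cs,cd=cam("scene"),cam("side")
S=lambda u,v:(138+u/5-.4,236+v/5-.4)
D=lambda u,v:(286+(u-400)/5-.4,134+v/5-.4)
kp=[((0,.074,.046),cs,S(257,61)),((0,.060,.1),cs,S(226,34)),((0,-.060,.1),cs,S(102,208)),
((.042,.060,.07),cs,S(296,96)),((.042,-.060,.07),cs,S(183,266)),((0,0,.124),cs,S(160,92)),
((0,.074,.046),cd,D(600,205)),((.042,.060,.07),cd,D(547,150)),((.042,.060,0),cd,D(543,236)),((0.042,-.06,.07),cd,D(588,65))]
def f(p):
    Rz=R.from_euler('z',p[2])
    return np.concatenate([(proj(Rz.apply(k)+[p[0],p[1],0],c)[0]-uv) for k,c,uv in kp])
r=least_squares(f,[.47,-.32,0],loss='soft_l1')
print(r.x,np.degrees(r.x[2]));print(f(r.x).reshape(-1,2).round(1))
E
python3 fitg.py
python3 -m jog '[[1,[0.3,-0.4,-0.1],[0,0,0]],[1,[0.7,-0.9,-0.3],[0,0,0]],[1,[1.3,-1.6,-0.5],[0,0,0]],[1,[1.3,-1.6,-0.5],[0,0,0]],[1,[1.3,-1.6,-0.5],[0,0,0]],[1,[1.3,-1.6,-0.5],[0,0,0]]]'
python3 - <<'E'
from h import *
s=read_state();print(s["t"],s["tcp_pos"],s["qvel"].round(3));c=camera_model("wrist")
f=grab_frame("wrist");cv2.imwrite("pics/w1.png",f[:,:,::-1]);np.save("w1.npy",np.array([c],dtype=object),allow_pickle=True)
E
```

```text
[ 0.46970093 -0.33811828  0.20905638] 11.97804821991361
[[-0.8  0.7]
 [ 0.1 -0.4]
 [-0.   0.1]
 [ 0.2 -1.5]
 [-0.9  0.2]
 [-0.2  0.4]
 [-0.1  0.2]
 [-0.3  0.6]
 [-1.   0.5]
 [-0.3 -0.2]]
t: 0.85
tcp_pos: [0.5612, 0.0517, 0.2515]
tool_rot: [0.707, 0.707, 0.0, 0.0]
force: [0.9, -0.7, -0.4]
width: 0.0854
grip_force: 0.0
0.85 [0.56116914 0.05169266 0.25153977] [ 0.011  0.019  0.014 -0.005  0.001 -0.     0.002]
```

View pics/w1.png

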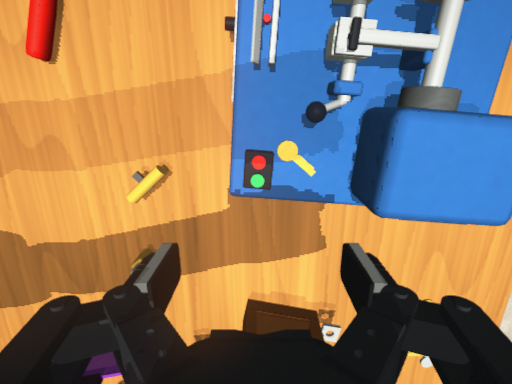

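The fit puts the guard at (0.470, -0.338) with yaw 12° and residuals around 1 px. The wrist view shows the slot at (265,30), the red plunger at (268,18) and the bed's front-right corner at (232,193). The pin is still out of frame, so I'll go further +y.

```bash
python3 -m jog '[[1,[1,0,0],[0,0,0]],[1,[2,0,0],[0,0,0]],[1,[3,0,0],[0,0,0]],[1,[3,0,0],[0,0,0]],[1,[3,0,0],[0,0,0]],[1,[3,0,0],[0,0,0]]]'
python3 - <<'E'
from h import *
s=read_state();print(s["t"],s["tcp_pos"],s["qvel"].round(3));c=camera_model("wrist");print(c)
f=grab_frame("wrist");cv2.imwrite("pics/w2.png",f[:,:,::-1]);
cv2.imwrite("pics/w2c.png",cv2.resize(f[0:225,150:450,::-1],(800,600),interpolation=cv2.INTER_CUBIC))
E
```

```text
t: 1.4
tcp_pos: [0.5616, 0.1709, 0.2506]
tool_rot: [0.708, 0.707, -0.001, 0.0]
force: [-0.3, -1.0, 0.7]
width: 0.0852
grip_force: 0.0
1.4 [0.56156962 0.17089117 0.25062393] [ 0.02  -0.013  0.017  0.007  0.001 -0.     0.001]
{'intrinsics': array([[276.95328968,   0.        , 260.08472977],
       [  0.        , 276.95328968, 192.75515694],
       [  0.        ,   0.        ,   1.        ]]), 'origin': array([0.56114257, 0.24729385, 0.39321572]), 'rotation': array([-1.53056095e-01,  5.04357105e-04, -9.27258791e-04,  9.88216939e-01])}
```

View pics/w2c.png

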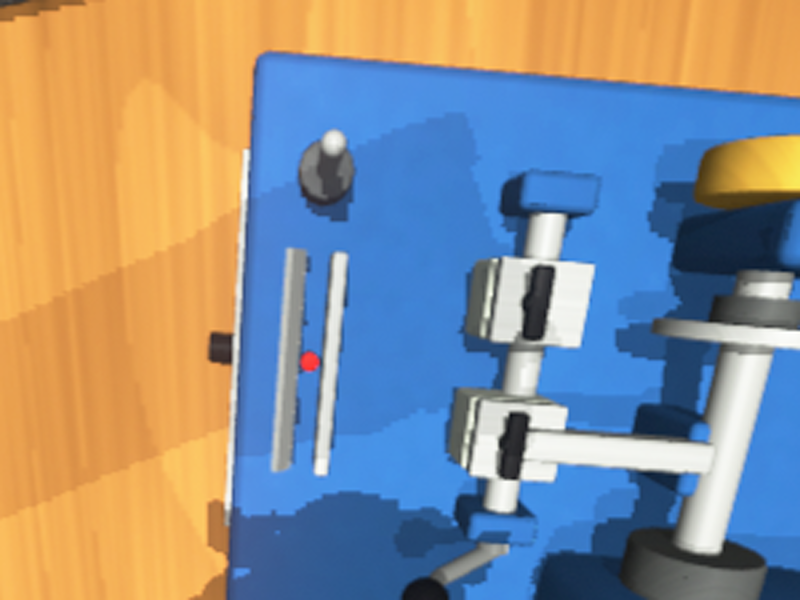

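The crop shows the pin tip at (334,140), the boss at (326,172), the red plunger at (309,361), and the rail from (340,252) to (321,474). I'll fit the slot pose from these.

```bash
cat > fits.py <<'E'
from h import *
from scipy.optimize import least_squares
c=cam("wrist");cd=cam("side")
W=lambda u,v:(150+u/2.6667-.3,v/2.6667-.3)
kp=[((0,.074,.143),c,W(334,140)),((0,0,.069),c,W(309,361)),((0,.074,.086),c,W(326,171)),((0.0065,.045,.09),c,W(340,252)),((0.0065,-.045,.09),c,W(321,474))]
for k,cc,uv in kp[:3]:print(k,onz(uv,cc,k[2]))
def f(p):
    Rz=R.from_euler('z',p[2])
    return np.concatenate([(proj(Rz.apply(k)+[p[0],p[1],0],cc)[0]-uv) for k,cc,uv in kp])
r=least_squares(f,[.57,.2,0],loss='soft_l1')
p=r.x;print(p,np.degrees(p[2]));print(f(p).reshape(-1,2).round(1))
pin=p[:2]+R.from_euler('z',p[2]).apply([0,.074,0])[:2];print("pin",pin)
print("side pred pin tip",proj([*pin,.145],cd),"plunger",proj([*p[:2],.069],cd))
E
python3 fits.py
```

```text
(0, 0.074, 0.143) [0.57346989 0.28754871 0.143     ]
(0, 0, 0.069) [0.56738189 0.213363   0.069     ]
(0, 0.074, 0.086) [0.57333512 0.286223   0.086     ]
[ 0.56846722  0.21319958 -0.06842264] -3.9203287224466816
[[ 0.1  0.7]
 [ 0.9  0.1]
 [ 0.2 -0.9]
 [-0.8 -0.6]
 [-0.3  0.5]]
pin [0.57352654 0.28702642]
side pred pin tip [[192.26100688 235.54432066]] plunger [[212.7275127  241.59308553]]
```

The plunger-to-pin distance comes out at 74 mm as specified, and the side-view prediction agrees to 1 px. Slot is at (0.568, 0.213) with yaw about -4.3°. Next I'll move above the guard.

```bash
python3 -m jog '[[1,[-1,-0.2,0],[0,0,0]],[1,[-2,-0.4,0],[0,0,0]],[1,[-3,-0.6,0],[0,0,-0.4]],[1,[-4,-0.8,0],[0,0,-0.8]],[1,[-5,-1,0],[0,0,-1.2]],[1,[-6,-1.2,0],[0,0,-1.6]],[1,[-7,-1.4,0],[0,0,-2]],[1,[-8,-1.6,0],[0,0,-2.4]]]'
python3 - <<'E'
from h import *
s=read_state();e=R.from_quat(s["tool_rot"]).as_matrix()
print(s["t"],s["tcp_pos"]);d=np.array([.4697,-.3381,.25])-s["tcp_pos"];print(e.T@d/.04,e)
cs,cd=cam("scene"),cam("side");print("brown",onz((240,275),cs,.0),onz((282,185),cd,0),"can",onz((212,325),cs,0))
E
```

```text
t: 2.12
tcp_pos: [0.4956, -0.1518, 0.2516]
tool_rot: [0.63, 0.777, 0.0, 0.0]
force: [1.4, 0.2, -0.8]
width: 0.0854
grip_force: 0.0
2.1167 [ 0.49564219 -0.15177815  0.2516361 ]
[-4.42387783 -1.59600284  0.0420966 ] [[-2.06392392e-01  9.78469047e-01  7.09817113e-04]
 [ 9.78469180e-01  2.06392678e-01 -3.55162075e-04]
 [-4.94016151e-04  6.21231419e-04 -9.99999685e-01]]
brown [ 0.61153123 -0.22132798  0.        ] [ 5.79200121e-01 -1.96835168e-01  1.11022302e-16] can [ 0.6448604  -0.38025571  0.        ]
```

```bash
python3 -m jog '[[1,[-1,-0.4,0],[0,0,0]],[1,[-2,-0.8,0],[0,0,0]],[1,[-3,-1.2,0],[0,0,0]],[1,[-4,-1.5,0],[0,0,0]],[1,[-4.4,-1.6,0],[0,0,0]],[1,[-4.4,-1.6,0],[0,0,0]],[1,[-4.4,-1.6,0],[0,0,0]],[1,[-4.4,-1.6,0],[0,0,0]]]'
python3 - <<'E'
from h import *
s=read_state();e=R.from_quat(s["tool_rot"]).as_matrix()
d=np.array([.4697,-.3381,.094])-s["tcp_pos"];print(e.T@d/.04,s["tcp_pos"])
c=cam("wrist");f=grab_frame("wrist")
Rz=R.from_euler('z',.209)
P=[Rz.apply(k)+[.4697,-.3381,0] for k in [(0,.074,.046),(.007,.03,.124),(-.007,.03,.124),(-.007,-.03,.124),(.007,-.03,.124),(.042,.06,.07),(.042,-.06,.07),(0,.06,.1),(0,-.06,.1)]]
uv=proj(P,c);print(uv.round())
g=cv2.resize(f[:,:,::-1],(800,600),interpolation=cv2.INTER_CUBIC)
for u in uv: cv2.circle(g,tuple(int(v*1.5625) for v in u),3,(255,0,255),1)
cv2.imwrite("pics/w3.png",g)
E
```

```text
t: 2.78
tcp_pos: [0.4706, -0.3336, 0.2512]
tool_rot: [0.63, 0.777, 0.0, -0.0]
force: [0.3, 1.2, -0.5]
width: 0.0855
grip_force: 0.0
[-0.10633656 -0.0447161   3.9300085 ] [ 0.47057762 -0.33363861  0.2512023 ]
[[259. 111.]
 [266. 159.]
 [252. 159.]
 [253. 216.]
 [266. 216.]
 [296. 124.]
 [293. 221.]
 [259. 126.]
 [259. 232.]]
```

View pics/w3.png

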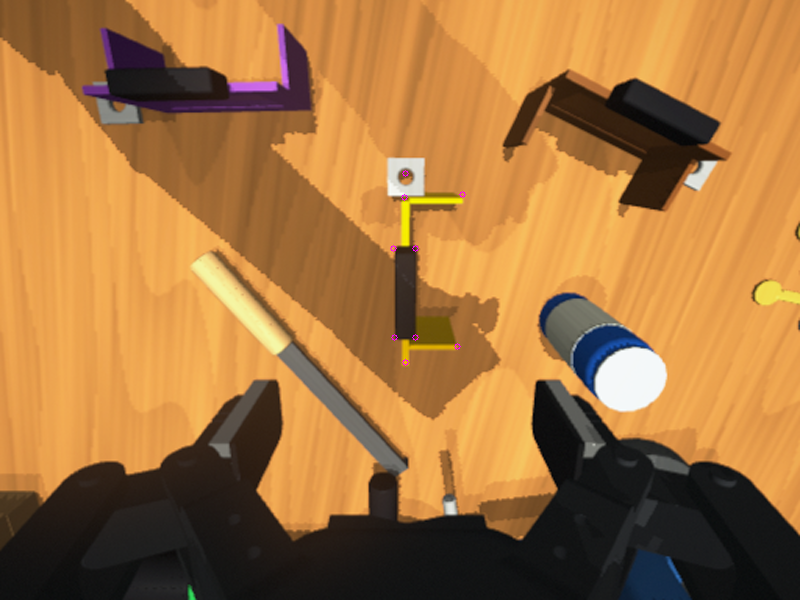

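The predicted points land within about 1 px on the real guard (grip at (405,293), eye at (405,175)). Descending and gripping.

```bash
python3 -m jog '[[1,[-0.1,0,1],[0,0,0]],[1,[-0.1,0,2],[0,0,0]],[1,[-0.1,0,3],[0,0,0]],[1,[-0.1,0,3.6],[0,0,0]],[1,[-0.1,0,3.9],[0,0,0]],[1,[-0.1,0,3.9],[0,0,0]],[1,[-0.1,0,3.9],[0,0,0]]]'
python3 -m jog '[[0,[0,0,0],[0,0,0]],[0,[0,0,0],[0,0,0]],[0,[0,0,0],[0,0,0]],[0,[0,0,0],[0,0,0]],[0,[0,0,0],[0,0,0]],[0,[0,0,0],[0,0,0]],[0,[0,0,0],[0,0,0]],[0,[0,0,0],[0,0,0]]]'
```

```text
t: 3.42
tcp_pos: [0.4725, -0.3371, 0.0964]
tool_rot: [0.629, 0.777, 0.0, 0.0]
force: [-0.2, -0.0, 0.2]
width: 0.0856
grip_force: 0.0
t: 4.08
tcp_pos: [0.4719, -0.3375, 0.0955]
tool_rot: [0.629, 0.777, 0.0, 0.0]
force: [-1.0, 1.1, 2.3]
width: 0.0132
grip_force: 61.7
```

Held: width 13 mm, 62 N. Lifting, then carrying towards the machine.

```bash
python3 -m jog '[[0,[0,0,-0.5],[0,0,0]],[0,[0,0,-1.2],[0,0,0]],[0,[0,0,-2],[0,0,0]],[0,[0,0,-3],[0,0,0]],[0,[0,0,-3.8],[0,0,0]],[0,[0.5,0.2,-4.2],[0,0,0]],[0,[1.3,0.5,-4.2],[0,0,0.4]],[0,[2.1,0.8,-4.2],[0,0,0.8]]]'
python3 -m jog '[[0,[0.9,0.4,0],[0,0,0.4]],[0,[1.8,0.8,0],[0,0,0.8]],[0,[2.7,1.1,0],[0,0,1.2]],[0,[3.6,1.4,0],[0,0,1.6]],[0,[4.5,1.7,0],[0,0,2]],[0,[5.4,2,0],[0,0,2.4]],[0,[5.4,2,0],[0,0,2.4]],[0,[5.4,2,0],[0,0,2.4]]]'
python3 - <<'E'
from h import *
s=read_state();e=R.from_quat(s["tool_rot"]).as_matrix()
d=np.array([.5679,.2132,.262])-s["tcp_pos"];print(s["t"],e.T@d/.04,np.degrees(np.arctan2(e[1,0],e[0,0]))-90,s["width"])
E
```

```text
t: 4.75
tcp_pos: [0.4858, -0.2485, 0.2644]
tool_rot: [0.658, 0.753, 0.0, 0.001]
force: [0.2, 0.7, -2.5]
width: 0.013
grip_force: 61.2
t: 5.42
tcp_pos: [0.5348, -0.0208, 0.2629]
tool_rot: [0.73, 0.684, -0.0, -0.0]
force: [0.8, -0.9, -2.1]
width: 0.0133
grip_force: 61.1
5.4167 [5.89207567 0.44638464 0.02430248] -3.71608782084202 0.013341235030832675
```

```bash
python3 -m jog '[[0,[0.9,0.1,0],[0,0,0.1]],[0,[1.8,0.2,0],[0,0,0.1]],[0,[2.7,0.3,0],[0,0,0.1]],[0,[3.6,0.4,0],[0,0,0.1]],[0,[4.5,0.45,0],[0,0,0.1]],[0,[5.3,0.45,0],[0,0,0.1]],[0,[5.9,0.45,0],[0,0,0.1]],[0,[5.9,0.45,0],[0,0,0.1]]]'
python3 -m jog '[[0,[0,0,0],[0,0,0]],[0,[0,0,0],[0,0,0]],[0,[0,0,0],[0,0,0]]]'
python3 - <<'E'
from h import *
s=read_state();print(s)
g=grab_frame("wrist");a=grab_frame("side");c=cam("wrist");cd=cam("side")
np.save("w4.npy",g)
cv2.imwrite("pics/w4f.png",g[:,:,::-1]);cv2.imwrite("pics/s4f.png",a[:,:,::-1])
l=cv2.resize(g[30:255,180:330,::-1],(400,600),interpolation=cv2.INTER_CUBIC)
r=cv2.resize(a[140:290,150:250,::-1],(400,600),interpolation=cv2.INTER_CUBIC)
cv2.imwrite("pics/c4.png",np.hstack([l,r]))
e=R.from_quat(s["tool_rot"]).as_matrix();t=s["tcp_pos"]
eye=t+e@[.074,0,.0955-.043]
print(eye,proj(eye+[0,0,.003],c),proj(eye+[0,0,.003],cd))
E
```

```text
t: 6.08
tcp_pos: [0.5683, 0.2156, 0.2624]
tool_rot: [0.732, 0.681, 0.0, -0.001]
force: [-0.2, 0.6, -1.8]
width: 0.0132
grip_force: 61.2
t: 6.33
tcp_pos: [0.5698, 0.2084, 0.2633]
tool_rot: [0.735, 0.678, -0.0, 0.0]
force: [-0.0, -0.2, -2.5]
width: 0.0129
grip_force: 61.2
{'t': 6.3333, 'q': array([-0.28436236,  0.28429756, -0.1771074 ,  1.45750918,  0.05109912,
        1.40450902, -0.54428291]), 'qvel': array([-1.47334679e-04, -2.75370922e-03, -3.97811458e-03, -2.46601810e-04,
       -1.46779349e-03, -1.35504299e-05, -2.86157149e-03]), 'effort': array([-7.97314849e-01, -6.00750303e+01, -1.72857441e+00, -4.03779638e+01,
       -2.70329998e-02, -1.64983078e-02,  1.53064693e-02]), 'tcp_pos': array([0.56979137, 0.20838276, 0.26325969]), 'tool_rot': array([ 7.35259690e-01,  6.77785318e-01, -2.77274063e-04,  4.16652300e-04]), 'force': array([-0.0190611 , -0.19751382, -2.48730962]), 'ft_torque': array([-0.00285455,  0.01145734,  0.01915707]), 'grip_force': 61.18997812271118, 'width': 0.012855633850261543}
[0.57580945 0.28208638 0.21068775] [[261.24715814 109.58606104]] [[190.45353116 212.9378669 ]]
```

View pics/c4.png

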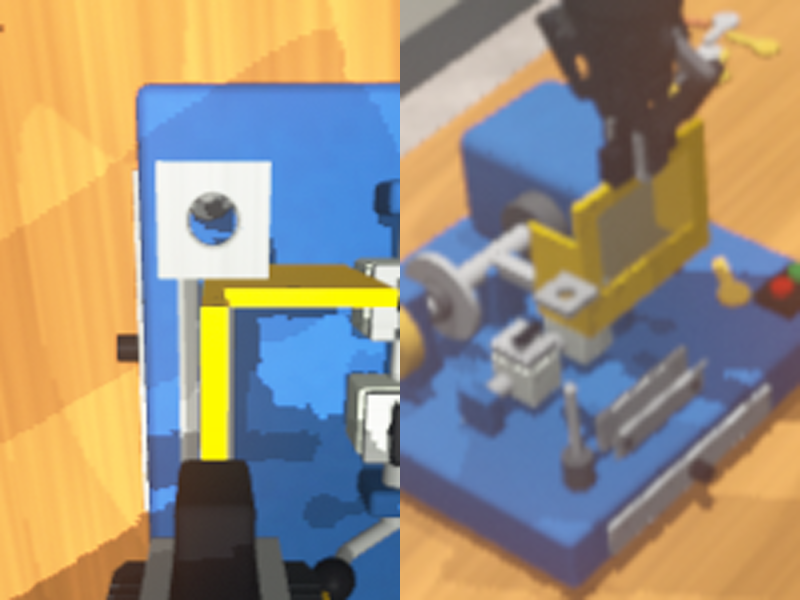

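Left crop (wrist): the eyelet hole at (213,218), panel line parallel to the lip. Right crop (side): the eye at (567,293), pin tip at (570,388). Working out the offset of eye to pin.

```bash
cat > m.py <<'E'
from h import *
s=read_state();c=cam("wrist");cd=cam("side")
e=R.from_quat(s["tool_rot"]).as_matrix();t=s["tcp_pos"]
z=t[2]-.0525+.003
w=onz((259.6,111.4),c,z);sd=onz((191.4,212.8),cd,z)
print("eye",w,sd,"tool frame",e.T@(w-t))
pin=np.array([.5735,.287,0]);d=pin-w;d[2]=0
print("units",e.T@d/.04,"yaw",np.degrees(np.arctan2(e[1,0],e[0,0]))-90)
print(e[:,2])
E
python3 m.py
```

```text
eye [0.57462282 0.28102685 0.21395163] [0.57395121 0.28072326 0.21395163] tool frame [ 0.07225194 -0.000868    0.04946619]
units [ 1.46575907e-01 -4.00312765e-02 -8.36475989e-05] yaw -4.629375916852069
[ 3.54556305e-04 -4.93508743e-04 -9.99999815e-01]
```

```bash
python3 -m jog '[[0,[0.15,-0.04,0.3],[0,0,0]],[0,[0.15,-0.04,0.7],[0,0,0]],[0,[0.15,-0.04,1.1],[0,0,0]],[0,[0.15,-0.04,1.25],[0,0,0]],[0,[0.15,-0.04,1.25],[0,0,0]],[0,[0.15,-0.04,1.25],[0,0,0]],[0,[0.15,-0.04,1.25],[0,0,0]],[0,[0.15,-0.04,1.25],[0,0,0]]]'
python3 - <<'E'
from h import *
s=read_state();g=grab_frame("wrist");a=grab_frame("side");c=cam("wrist");cd=cam("side")
l=cv2.resize(g[70:150,230:290,::-1],(450,600),interpolation=cv2.INTER_CUBIC)
r=cv2.resize(a[195:265,170:210,::-1],(343,600),interpolation=cv2.INTER_CUBIC)
cv2.imwrite("pics/c5.png",np.hstack([l,r]))
e=R.from_quat(s["tool_rot"]).as_matrix();t=s["tcp_pos"]
eye=t+e@[.07225,-.00087,.0525]
print(t,np.degrees(np.arctan2(e[1,0],e[0,0]))-90,eye,proj(eye+[0,0,.003],c),proj(eye+[0,0,.003],cd),"pin",proj([.5735,.287,.143],c),proj([.5735,.287,.145],cd))
E
```

```text
t: 7.1
tcp_pos: [0.5686, 0.217, 0.2144]
tool_rot: [0.734, 0.679, 0.001, 0.0]
force: [-0.3, -0.5, -1.3]
width: 0.0129
grip_force: 61.1
[0.56858265 0.21697581 0.21437673] -4.50705047024428 [0.5734762  0.28910488 0.16193135] [[259.82331991 111.28653474]] [[191.11343063 230.02121083]] pin [[260.06754259 113.62190968]] [[192.27593129 235.54193556]]
```

View pics/c5.png

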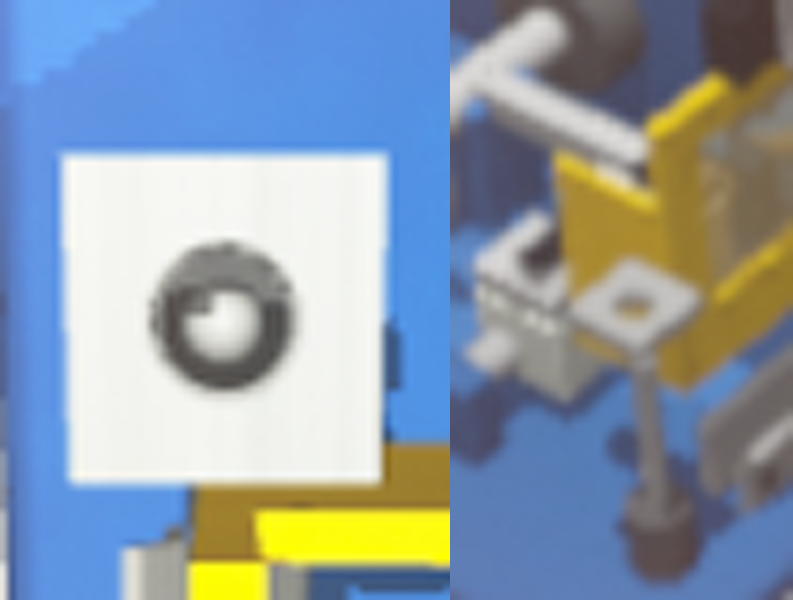

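Wrist crop: hole centre (223,316), pin tip (226,325), so the pin is inside the hole with about 1.4 mm still to correct in -y. Correcting and lowering.

```bash
python3 -m jog '[[0,[-0.035,0.005,0],[0,0,0]],[0,[-0.035,0.005,0],[0,0,0]],[0,[-0.035,0.005,0.15],[0,0,0]],[0,[-0.035,0.005,0.3],[0,0,0]],[0,[-0.035,0.005,0.45],[0,0,0]],[0,[-0.035,0.005,0.55],[0,0,0]],[0,[-0.035,0.005,0.65],[0,0,0]],[0,[-0.035,0.005,0.65],[0,0,0]]]'
python3 - <<'E'
from h import *
s=read_state();g=grab_frame("wrist");a=grab_frame("side")
l=cv2.resize(g[70:190,230:310,::-1],(400,600),interpolation=cv2.INTER_CUBIC)
r=cv2.resize(a[200:290,170:230,::-1],(400,600),interpolation=cv2.INTER_CUBIC)
cv2.imwrite("pics/c6.png",np.hstack([l,r]))
e=R.from_quat(s["tool_rot"]).as_matrix();t=s["tcp_pos"]
print(t,s["force"],s["ft_torque"],np.degrees(np.arctan2(e[1,0],e[0,0]))-90,t+e@[.0717,-.00087,.0525])
E
```

```text
t: 7.87
tcp_pos: [0.5677, 0.2152, 0.1861]
tool_rot: [0.734, 0.679, -0.001, -0.0]
force: [-0.2, -0.0, -1.8]
width: 0.0129
grip_force: 61.1
[0.56774531 0.21516076 0.18607241] [-0.24953005 -0.00986453 -1.75399871] [0.02393318 0.04705609 0.04205222] -4.494858297103917 [0.57241981 0.2866749  0.13351982]
```

View pics/c6.png

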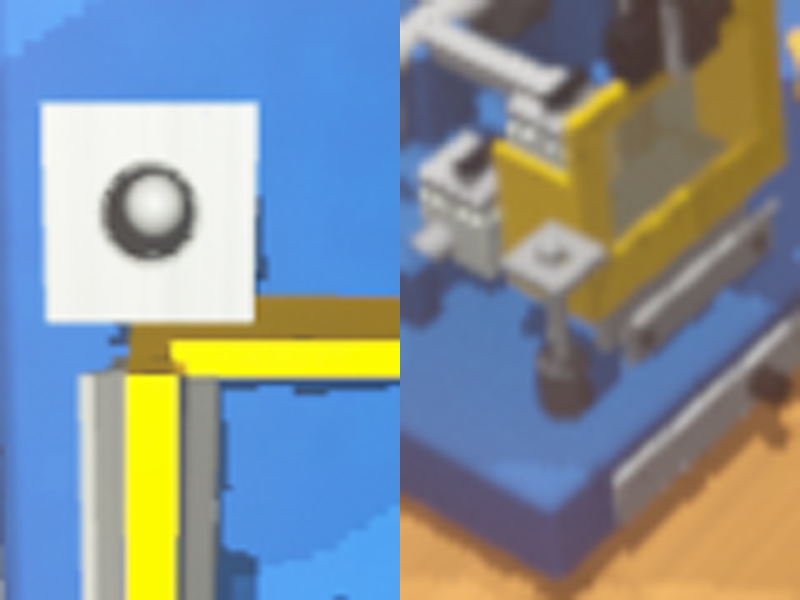

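Pin is through the eyelet (hole (149,211), pin (154,207)), and the panel sits between lip and rail. I'll nudge 0.8 mm to +x and keep lowering, watching the force.

```bash
python3 -m jog '[[0,[0.01,0.02,0],[0,0,0]],[0,[0.01,0.02,0.1],[0,0,0]],[0,[0.01,0.02,0.2],[0,0,0]],[0,[0.01,0.02,0.3],[0,0,0]],[0,[0.01,0.02,0.4],[0,0,0]],[0,[0.01,0.02,0.5],[0,0,0]],[0,[0.01,0.02,0.5],[0,0,0]],[0,[0.01,0.02,0.5],[0,0,0]]]'
```

```text
t: 8.63
tcp_pos: [0.5689, 0.2156, 0.167]
tool_rot: [0.734, 0.679, -0.0, -0.0]
force: [0.5, -0.4, -1.9]
width: 0.0129
grip_force: 61.2
```

```bash
python3 -m jog '[[0,[0,0,0.06],[0,0,0]],[0,[0,0,0.12],[0,0,0]],[0,[0,0,0.18],[0,0,0]],[0,[0,0,0.22],[0,0,0]],[0,[0,0,0.24],[0,0,0]],[0,[0,0,0.24],[0,0,0]],[0,[0,0,0.24],[0,0,0]]]'
python3 -c "
from rig import *
print(read_state())"
```

```text
t: 9.22
tcp_pos: [0.5694, 0.2159, 0.1583]
tool_rot: [0.734, 0.679, 0.001, 0.0]
force: [-0.4, -0.0, 5.6]
width: 0.0127
grip_force: 62.2
{'t': 9.2167, 'q': array([-0.29074331,  0.35158356, -0.18229419,  1.59374802,  0.0670301 ,
        1.20122057, -0.56479841]), 'qvel': array([ 3.25758429e-04,  1.21558965e-06, -1.03906939e-03, -4.06328018e-04,
       -1.99341069e-03,  2.47478982e-03, -6.26999989e-04]), 'effort': array([ 3.25651607e-02, -5.85942113e+01, -1.42094985e+00, -3.52015507e+01,
        5.29872102e-02, -2.02794811e-01, -4.11988985e-04]), 'tcp_pos': array([0.56937827, 0.21589711, 0.15830133]), 'tool_rot': array([7.34314600e-01, 6.78809052e-01, 5.55070796e-04, 1.75229734e-04]), 'force': array([-4.39700933e-01, -2.48088661e-03,  5.59638837e+00]), 'ft_torque': array([-0.03372906,  0.13967195, -0.01841406]), 'grip_force': 62.24677562713623, 'width': 0.012707843360240867}
```

Net 7.5 N matches the plunger about 6.5 mm down. A bit further, until it seats on the bed.

```bash
python3 -m jog '[[0,[0,0,0.03],[0,0,0]],[0,[0,0,0.06],[0,0,0]],[0,[0,0,0.06],[0,0,0]],[0,[0,0,0.06],[0,0,0]]]'
python3 -m jog '[[0,[0,0,0.02],[0,0,0]],[0,[0,0,0.02],[0,0,0]],[0,[0,0,0.02],[0,0,0]]]'
```

```text
t: 9.55
tcp_pos: [0.5694, 0.2159, 0.1561]
tool_rot: [0.734, 0.679, 0.001, 0.0]
force: [-0.8, -0.1, 6.1]
width: 0.0131
grip_force: 62.4
t: 9.8
tcp_pos: [0.5695, 0.2159, 0.1555]
tool_rot: [0.734, 0.679, 0.001, 0.0]
force: [-1.7, 0.4, 7.8]
width: 0.0128
grip_force: 62.4
```

```bash
python3 -m jog '[[0,[0,0,0.03],[0,0,0]],[0,[0,0,0.03],[0,0,0]],[0,[0,0,0.03],[0,0,0]]]'
python3 -m jog '[[0,[0,0,0.02],[0,0,0]],[0,[0,0,0.02],[0,0,0]],[0,[0,0,0.02],[0,0,0]]]'
```

```text
t: 10.05
tcp_pos: [0.5696, 0.2159, 0.1554]
tool_rot: [0.734, 0.679, 0.001, 0.0]
force: [-4.0, -2.1, 15.8]
width: 0.0132
grip_force: 63.7
t: 10.3
tcp_pos: [0.5697, 0.216, 0.1554]
tool_rot: [0.734, 0.679, 0.001, 0.001]
force: [-8.2, -3.6, 21.0]
width: 0.013
grip_force: 64.5
```

Seated: z stopped at 0.1554, right at the expected height, after the spring reached its 9 N. I'll ease the sideways load slightly and hold.

```bash
python3 -m jog '[[0,[0,-0.02,0],[0,0,0]],[0,[0,-0.02,0],[0,0,0]],[0,[0,-0.02,0],[0,0,0]],[0,[0,-0.02,0],[0,0,0]],[0,[0,-0.02,0],[0,0,0]],[0,[0,-0.02,0],[0,0,0]],[0,[0,-0.02,0],[0,0,0]],[0,[0,-0.02,0],[0,0,0]]]'
```

```text
t: 10.97
tcp_pos: [0.5693, 0.216, 0.1553]
tool_rot: [0.734, 0.679, 0.002, 0.001]
force: [-4.0, -2.9, 19.7]
width: 0.0134
grip_force: 64.2
```

Run:
```python
from h import *
s=read_state();g=grab_frame("wrist");c=cam("wrist")
e=R.from_quat(s["tool_rot"]).as_matrix();eye=s["tcp_pos"]+e@[.0717,-.00087,.0525]
m=((g.min(2)>200)).astype(np.uint8);m[:80]=0;m[150:]=0;m[:,:225]=0;m[:,300:]=0
n,l,st,ce=cv2.connectedComponentsWithStats(m);i=1+st[1:,4].argmax()
print("plate bbox",st[i],ce[i],"pred",proj(eye+[0,0,.003],c),"eye",eye,"pin .5735 .287")
print(s["force"],s["qvel"].round(3))
```

```text
plate bbox [ 238   91   43   43 1419] [259.30725863 111.38830162] pred [[259.60969366 112.25589921]] eye [0.57420986 0.28756973 0.10288336] pin .5735 .287
[-3.98976887 -2.92453936 19.67894264] [ 0.     0.    -0.002 -0.     0.     0.    -0.001]
```

The eye is at z = 0.103, as it should be at home, it is round the pin, and the guard has not slipped in the grip.

```bash
python3 -c "
from rig import *
print(finish_job())"
```

```text
the job is handed in; nothing more can be done
None
```

The job is handed in after about 11 s on the robot's clock: the guard is on its pin, seated behind the lip with the plunger pressed, and still held with about 20 N of push. Seating is judged from the force and height readings, and no verdict came back.

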